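# Clamp the gas cartridge and hold the purge plunger at half travel

### The job

Get the wine bar's bottle-preserving gas ready: first swing the hinged clamp lever all the way down over the gas cartridge in its cradle, and only then press the purge valve's spring plunger down to half of its 20 mm travel, where the brass collar on its stem has just sunk into the housing, without ever pushing it to the bottom. Finish while still holding the plunger steadily there, because it springs back when let go, and leave the bottle, glass, jigger and stopper where they stand.

Things in the scene. Friction and masses are not known exactly. Their poses are not given: they have to be found in the camera images.
- cradle: Gas cartridge cradle, fixed: dark steel block 130 (x) x 76 (y) x 24 mm high carrying a lying steel cartridge (22 mm dia., 76 mm long, along its y, top 46 mm up). Hinge cheeks near its -x end (60 mm high), two guide posts at x = +50 mm (52 mm high). Origin: centre of its underside. The clamp lever swings in its x-z plane and points along its +x when shut. Left or right of the valve, yaw within 0.45.
- clamp_hinge (a point): Hinge axis of the clamp lever, 52 mm above the counter, 55 mm from the cradle's origin towards its -x; fixed to the cradle. The axis runs along the cradle's y.
- clamp (a joint): Clamp lever angle a, rad: 0 = shut (level, end stop), 1.57 = upright, starts 0.85 to 1.4. Steel bar 24 wide, 8 mm thick; black cross roll (14 mm dia.) at its tip = hinge + 146 mm x (cos a along cradle +x, sin a up). Shut by pushing its upper/outer face (towards cradle -x and up) with 1 to 2 N near the end; stays where left. Shut, its upper face is 56 mm up and its end overhangs the block.
- clamp_pad (a point): Point on the middle line of the lever's upper / outer face, 115 mm from the hinge: a good place to push. Its z axis is the face's outward normal, its x axis points along the lever to the tip.
- purge_base: Purge valve, bolted to the counter: square foot 84 x 70 x 8 mm with a round grey housing (62 mm dia.) whose flat top is 45 mm above the counter, and the plunger in the middle of it. A short brass outlet points along its +x. Origin: centre of its underside, on the counter.
- purge_top (a point): Centre of the upper face of the plunger's black round cap (36 mm dia., 12 mm thick); moves with it: 79 mm above the counter released, 69 mm at half travel, 59 mm at the bottom. Below the cap the stem shows: upper half thin steel, lower half a thick brass collar that has just sunk into the housing at half travel.
- purge (a joint): How far the plunger is pressed down, m: 0 = released, 0.010 = half travel, 0.020 = bottom stop. It resists with a spring: about 3 N at the start, 7 N at half travel, 11 N at the bottom, and returns when let go.
- tumbler: Bystander: glass tumbler upside down, 76 mm dia., 92 mm high, loose. Origin: centre of its underside.
- jigger: Bystander: waisted steel measuring jigger, 44 mm dia., 72 mm high, loose. Origin: centre of its underside.
- bottle: Bystander: full green wine bottle, standing, 74 mm dia., 300 mm high, loose. Origin: centre of its underside.
- stopper: Bystander: small cork bottle stopper, standing, 32 mm dia., 45 mm high, loose. Origin: centre of its underside.

How it is judged:
By the outcome, as a careful person would: the job done as asked, in the order asked, and still so for the second after the job is handed in, while the arm keeps its last pose, push and grip.
It also fails if it takes over 48 s, if anything falls off the work surface, if the arm or the gripper's body presses on something with over 40 N, if the wrist force passes 120 N, or if a joint passes its speed limit or range.

### The arm

A 6-joint arm with a two-finger parallel gripper is mounted at the origin on the work surface. World frame = base frame: x ahead of the robot, y to its left, z up, the work surface at z = 0. Lengths are in m, angles in rad, forces in N, time in s.
With the tool pointing down it reaches from about 0.375 to 0.975 m from the base axis. Payload 3.8 kg.
Tool frame: the origin (TCP) lies on the centre line of the jaws, within the pads' length; the fingertips stand 8 mm ahead of it and the grasp point (between the pads) lies 11 mm behind it; z points along the fingers, y is the direction in which the jaws open and shut (so a half turn about z gives the same grasp; the last joint's range is limited). The gripper opens to 88 mm and grips with 3 to 60 N. Pads are 18 mm wide; open, the fingers measure 123 mm over their backs; the gripper's body (75 mm by 187 mm) begins 45 mm behind the grasp point.
Start: joints at [-1.174, 0.264, 1.604, -0, 1.274, -0.037], TCP at [0.284, -0.612, 0.225] pointing down, gripper open.
Joint ranges: [-2.63, 2.63], [-0.94, 2.18], [0.31, 2.57], [-1.31, 4.45], [0, 2.66], [-2.55, 2.55]. Speed limits (rad/s): [2.57, 2.57, 3.14, 3.14, 3.14, 3.14].

### API

Orientations are given as a rotation vector (axis times angle).
In Python, from station import manip, camera, job gives the robot as it stands.
- The arm moves only by the tool apply_moves, never from a script. Its argument "rows" is a list that holds one entry, the list of rows, each a list of 7 numbers: the shift along the world's x, y, z in m, then the turn, a rotation vector about the world's x, y, z in rad, then the opening, from 0 (shut) to 1 (fully open). In form: [[[tx, ty, tz, wx, wy, wz, claw], ...]]. A call has exactly 5 rows; each row is the pose to reach, as a shift and turn from the pose commanded when the call began; what a row does not reach only later rows make up. A row lasts 1/12 s, in which the tool goes at most 41.7 mm and 7.16 degrees, less where a joint would pass 70% of its speed; a pose out of reach is approached as far as the arm can. A call with a gripper value outside its range is refused whole. The fingers move at their own pace and stop on an object; "newtons" is the grip in N (left out, the last holds). Time passes only in rows, so rows that repeat a pose let the fingers close, or fill a call up. It gives the time, the measured TCP pose, the force and the opening at its end, in the units of the state.
- manip.sense(): the state, without advancing time (a new reading comes with each control period).
- camera(name): name is "scene" or "side" or "wrist"; returns a dict with "frame" (384x512x3 uint8, red, green, blue), "fx", "fy", "cx", "cy" (pixels), "R" (3x3) and "t" (3): a world point X has camera coordinates R X + t. Camera axes: x right, y down, z forward; pixel columns grow to the right and rows downward; lengths in m; the calibration is good to about 2 mm. The wrist camera is an equidistant fisheye: a pixel r from the principal point sees the ray r / f radians off the axis. A picture is of the moment at which its call begins. There is no depth.
- job.close_job(): hands the job in, once; it reports no verdict.
The state is a dict: "t": time; "joint_positions": joint angles; "dq": joint speeds; "joint_torque": joint torques, N m; "tcp_pos": TCP position; "ee_rot": TCP orientation; "contact_force": force on the tool from outside, world axes, zero at the start; "moment": the same for the moment, N m; "gripper_width": opening from 0.0 (shut) to 1.0 (fully open).
Only numpy, scipy, OpenCV 4.12 (cv2) and the standard library are available. Lean on these libraries where they do the work, as an engineer would, in place of code of your own. Each camera call takes 0.05 s, during which the arm holds its last target.

## Working session

There is one attempt and no reset: what is moved stays moved. The work goes in short steps, Python scripts to look and compute and a tool call to move; the robot and the scene stay as the last step left them, time stands still between calls to the robot, and variables do not carry over. Pictures are saved under pics/ and viewed, and the job is handed in when it is done.

Besides the shell and the picture viewer there is one more tool, called after "Emit:" as name(argument=value, ...) on one line, values as JSON. apply_moves: Moves the arm, as the interface text tells. Its arguments: {"type":"object","properties":{"rows":{"type":"array"},"newtons":{"type":"number"}},"required":["rows"]}

```bash
ls; mkdir -p pics
python3 - <<'E'
from station import manip, camera, job
import cv2,numpy as np
s=manip.sense();print({k:np.round(v,3).tolist() for k,v in s.items()})
for n in ["scene","side","wrist"]:
    c=camera(n);cv2.imwrite(f"pics/{n}0.png",c["frame"][...,::-1]);print(n,c["fx"],c["fy"],c["cx"],c["cy"],np.round(c["R"],3).tolist(),np.round(c["t"],3).tolist(), np.round(-c["R"].T@c["t"],3))
E
```

```text
pics
{'t': 0.0, 'joint_positions': [-1.174, 0.265, 1.605, -0.0, 1.274, -0.037], 'dq': [-0.002, -0.0, -0.001, -0.002, 0.001, -0.001], 'joint_torque': [0.001, -50.211, -35.688, 0.073, 0.029, -0.0], 'tcp_pos': [0.283, -0.612, 0.224], 'ee_rot': [-3.066, -0.676, 0.001], 'contact_force': [0.544, 0.138, 0.746], 'moment': [-0.016, 0.008, -0.048], 'gripper_width': 1.0}
scene 427.8669876933897 427.8669876933897 252.03763157664275 197.0377303233131 [[-0.622, 0.783, 0.014], [0.522, 0.428, -0.738], [-0.584, -0.452, -0.675]] [0.379, -0.255, 1.688] [1.354 0.575 0.945]
side 352.6687584224287 352.6687584224287 254.42728133033714 192.23276987817226 [[0.994, -0.113, -0.001], [-0.064, -0.556, -0.829], [0.093, 0.824, -0.559]] [-0.588, 0.109, 1.022] [ 0.496 -0.847  0.662]
wrist 297.3186396354542 297.3186396354542 255.4905747471953 191.83596109893466 [[0.42, -0.908, -0.001], [-0.867, -0.401, 0.296], [-0.269, -0.123, -0.955]] [-0.674, -0.041, 0.389] [ 0.352 -0.58   0.383]
```

View pics/scene0.png

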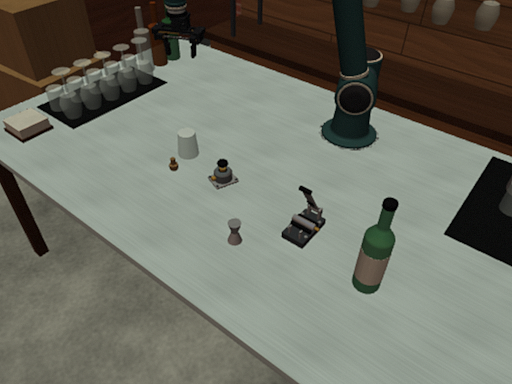

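View pics/side0.png

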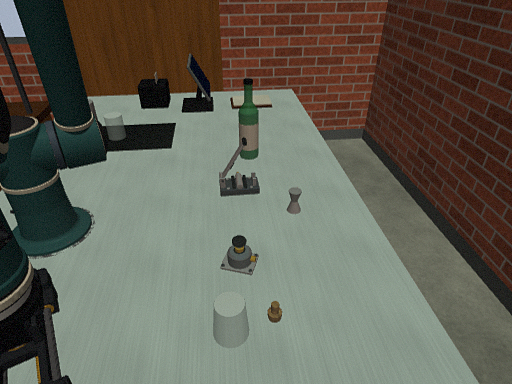

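View pics/wrist0.png

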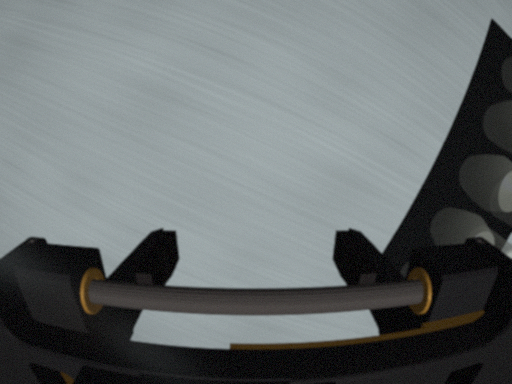

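The scene view shows the valve at about (222,175), the cradle and raised lever at (305,220), and the bottle at (372,260). In the side view the valve is at (239,253) and the cradle at (240,183), with the lever's tip in front of the bottle. I'll zoom in on both.

Run:
```python
import cv2,numpy as np
a=cv2.imread("pics/scene0.png");b=cv2.imread("pics/side0.png")
f=lambda im,x,y,w,h,k:cv2.resize(im[y:y+h,x:x+w],None,fx=k,fy=k,interpolation=cv2.INTER_CUBIC)
A=np.hstack([f(a,270,180,65,75,6),f(a,195,145,55,75,6)[:, :]]);cv2.imwrite("pics/zs.png",A)
B=np.hstack([f(b,205,130,65,75,6),f(b,210,220,60,75,6)]);cv2.imwrite("pics/zd.png",B)
```

```text
(no output)
```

View pics/zs.png

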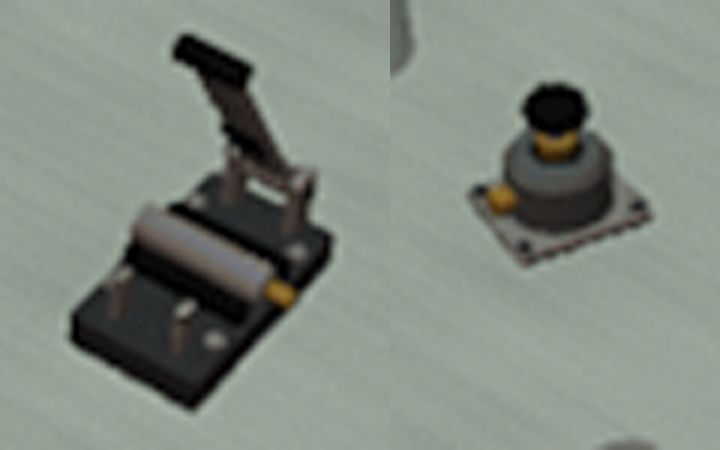

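View pics/zd.png

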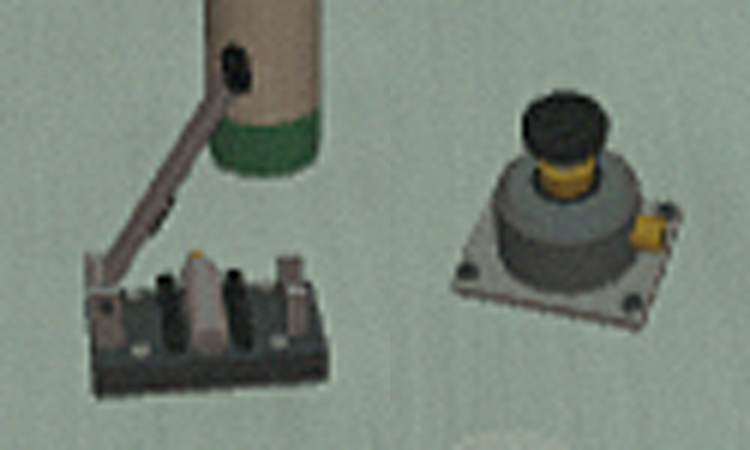

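```bash
cat > h.py <<'E'
from station import manip, camera, job
import cv2,numpy as np
def ray(c,u,v):
    d=np.array([(u-c["cx"])/c["fx"],(v-c["cy"])/c["fy"],1.]);d=c["R"].T@d
    return -c["R"].T@c["t"],d/np.linalg.norm(d)
def onz(c,u,v,z):
    o,d=ray(c,u,v);return o+d*(z-o[2])/d[2]
def tri(r1,r2):
    (o1,d1),(o2,d2)=r1,r2
    s=np.linalg.lstsq(np.c_[d1,-d2],o2-o1,rcond=None)[0]
    p,q=o1+s[0]*d1,o2+s[1]*d2
    return (p+q)/2,np.linalg.norm(p-q)
def proj(c,X):
    p=c["R"]@np.array(X)+c["t"];return c["fx"]*p[0]/p[2]+c["cx"],c["fy"]*p[1]/p[2]+c["cy"]
E
python3 - <<'E'
from h import *
np.set_printoptions(precision=4,suppress=True)
S=camera("scene");D=camera("side")
m=lambda x0,y0,x,y:(x0+(x+.5)/6-.5,y0+(y+.5)/6-.5)
zs=lambda x,y:m(270,180,x,y) if x<390 else m(195,145,x-390,y)
zd=lambda x,y:m(205,130,x,y) if x<390 else m(210,220,x-390,y)
P=lambda n,a,b:print(n,*tri(ray(S,*zs(*a)),ray(D,*zd(*b))))
P("roll",(212,60),(235,70))
P("captop",(556,102),(565,118))
P("collar/housing",(555,155),(566,188))
P("brassoutlet tip",(495,205),(655,235))
P("post1top",(122,275),(289,262));P("post2 top",(185,305),(297,288))
P("cheek",(305,180),(97,290))
print("cradle bottom scene",[onz(S,*zs(*p),0)[:2] for p in [(72,340),(193,408),(330,262)]])
print("cradle bottom side",[onz(D,*zd(*p),0)[:2] for p in [(97,397),(327,380)]])
print("cradle top scene",[onz(S,*zs(*p),0.024)[:2] for p in [(72,315),(193,382),(332,238),(208,172)]])
print("cradle top side",[onz(D,*zd(*p),0.024)[:2] for p in [(97,365),(325,350)]])
print("foot scene",[onz(S,*zs(*p),0.008)[:2] for p in [(472,193),(527,258),(652,212)]])
print("foot side",[onz(D,*zd(*p),0.008)[:2] for p in [(455,285),(640,320),(680,208)]])
for n,u,v in [("tumbler",230,335),("stopper",275,318),("jigger",294,211),("bottle",248,156)]: print(n,onz(D,u,v,0)[:2])
for n,u,v in [("bottle",368,288),("jigger",235,242)]: print(n,onz(S,u,v,0)[:2])
E
```

```text
roll [0.5754 0.1537 0.1772] 0.0004759679794900166
captop [ 0.5308 -0.1892  0.078 ] 0.0006240520033029282
collar/housing [ 0.5307 -0.191   0.0401] 0.0006741329612559533
brassoutlet tip [ 0.5673 -0.2037  0.0208] 0.0015016306222306295
post1top [0.6074 0.1428 0.0609] 0.0121911094341497
post2 top [0.603  0.1653 0.0396] 0.014947118818372893
cheek [0.4932 0.167  0.0436] 0.009853126268031037
cradle bottom scene [array([0.6162, 0.1183]), array([0.6153, 0.1896]), array([0.4885, 0.1897])]
cradle bottom side [array([0.4931, 0.1194]), array([0.621 , 0.1215])]
cradle top scene [array([0.6215, 0.1203]), array([0.6205, 0.1904]), array([0.4953, 0.1914]), array([0.4947, 0.1163])]
cradle top side [array([0.4942, 0.1151]), array([0.619 , 0.1156])]
foot scene [array([ 0.5577, -0.2319]), array([ 0.5798, -0.1701]), array([ 0.5055, -0.1419])]
foot side [array([ 0.4814, -0.2098]), array([ 0.5565, -0.2382]), array([ 0.5808, -0.1751])]
tumbler [ 0.4946 -0.3985]
stopper [ 0.5951 -0.368 ]
jigger [0.7164 0.0097]
bottle [0.6097 0.385 ]
bottle [0.622  0.4057]
jigger [0.7213 0.0254]
```

The two views agree on the main points:

| Item | Position or value |
|---|---|
| Cradle centre | (0.557, 0.154), yaw about 0.01 |
| Hinge | (0.502, 0.154, 0.052) |
| Roll | (0.575, 0.154, 0.177), radius 145 mm (146 mm given), so a ≈ 1.04 |
| Cap top | (0.531, −0.190, 0.078), against 79 mm given |

Next I'll close the jaws and move to the −x side of the lever.

Emit:
apply_moves(rows=[[[0.01,0.038,0.004,0,0,-0.02,0],[0.02,0.076,0.008,0,0,-0.04,0],[0.03,0.114,0.012,0,0,-0.06,0],[0.04,0.152,0.016,0,0,-0.08,0],[0.05,0.19,0.02,0,0,-0.11,0]]], newtons=10)

```text
t: 0.67
tcp_pos: [0.3337, -0.4207, 0.2451]
ee_rot: [-3.101, -0.504, -0.0]
contact_force: [1.4, -0.2, 0.4]
gripper_width: 0.647
```

Emit:
apply_moves(rows=[[[0.01,0.038,0.001,0,0,-0.02,0],[0.02,0.076,0.002,0,0,-0.04,0],[0.03,0.114,0.003,0,0,-0.06,0],[0.04,0.152,0.004,0,0,-0.08,0],[0.05,0.19,0.005,0,0,-0.11,0]]])

```text
t: 1.08
tcp_pos: [0.3837, -0.2307, 0.2504]
ee_rot: [3.124, 0.333, 0.001]
contact_force: [1.1, -0.1, -0.1]
gripper_width: 0.267
```

Emit:
apply_moves(rows=[[[0.01,0.038,0,0,0,-0.02,0],[0.02,0.076,0,0,0,-0.04,0],[0.03,0.114,0,0,0,-0.06,0],[0.04,0.152,0,0,0,-0.08,0],[0.05,0.19,0,0,0,-0.11,0]]])

```text
t: 1.5
tcp_pos: [0.4337, -0.0406, 0.2505]
ee_rot: [3.137, 0.161, 0.002]
contact_force: [-0.2, -1.0, 0.1]
gripper_width: 0.004
```

Emit:
apply_moves(rows=[[[0.01,0.038,0,0,0,-0.02,0],[0.02,0.076,0,0,0,-0.04,0],[0.03,0.114,0,0,0,-0.06,0],[0.04,0.152,0,0,0,-0.08,0],[0.05,0.19,0,0,0,-0.1,0]]])

```text
t: 1.92
tcp_pos: [0.4837, 0.1496, 0.2504]
ee_rot: [-3.142, -0.005, -0.001]
contact_force: [0.2, -0.6, -0.9]
gripper_width: 0.003
```

Run:
```python
from h import *
s=manip.sense();print({k:np.round(v,4).tolist() for k,v in s.items()})
for n in ["scene","side"]: cv2.imwrite(f"pics/{n}1.png",camera(n)["frame"][...,::-1])
a=cv2.imread("pics/scene1.png")[90:260,220:420];b=cv2.imread("pics/side1.png")[40:210,140:340]
cv2.imwrite("pics/c1.png",np.hstack([cv2.resize(i,None,fx=2,fy=2) for i in (a,b)]))
```

```text
{'t': 1.9167, 'joint_positions': [0.2509, -0.0746, 1.9261, -0.0001, 1.2895, 1.8185], 'dq': [0.8408, 0.4832, -0.4454, -0.0055, -0.0463, 1.073], 'joint_torque': [-2.7664, -34.7439, -33.8449, 0.2288, 0.1592, -1.0883], 'tcp_pos': [0.4837, 0.1496, 0.2504], 'ee_rot': [-3.1415, -0.0051, -0.001], 'contact_force': [0.2212, -0.6408, -0.8705], 'moment': [0.0406, -0.0136, 0.0299], 'gripper_width': 0.0029}
```

View pics/c1.png

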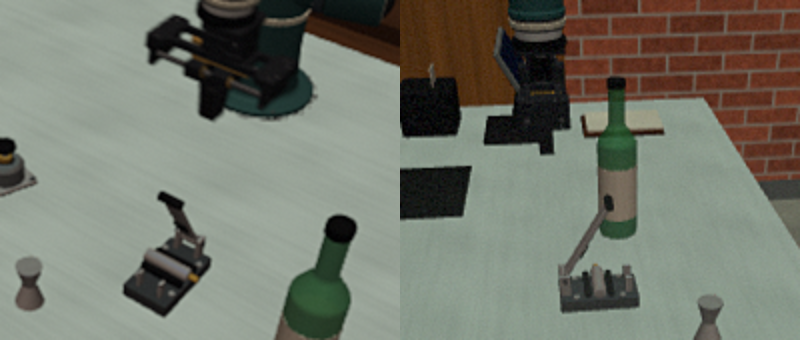

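The jaws are shut with the tool up-left of the lever, and everything is clear. Now I'll descend to just beside the lever's outer face.

Emit:
apply_moves(rows=[[[0.007,0.001,-0.02,0,0,0,0],[0.014,0.002,-0.04,0,0,0,0],[0.022,0.003,-0.06,0,0,0,0],[0.03,0.004,-0.08,0,0,0,0],[0.036,0.004,-0.09,0,0,0,0]]])

```text
t: 2.43
tcp_pos: [0.5184, 0.1504, 0.1575]
ee_rot: [3.14, 0.006, -0.006]
contact_force: [-1.1, 0.5, -0.5]
gripper_width: 0.006
```

Run:
```python
from h import *
s=manip.sense();print({k:np.round(v,4).tolist() for k,v in s.items() if k in("t","tcp_pos","contact_force")})
for n in ["scene","side"]: cv2.imwrite(f"pics/{n}2.png",camera(n)["frame"][...,::-1])
a=cv2.imread("pics/scene2.png")[130:260,240:370];b=cv2.imread("pics/side2.png")[80:210,180:310]
cv2.imwrite("pics/c2.png",np.hstack([cv2.resize(i,None,fx=3,fy=3) for i in (a,b)]))
for a_ in (1.04,.95,.85,.75,.65,.55,.45,.35,.25,.15,.05,0): print(a_, np.round([.502+.113*np.cos(a_)-.004*np.sin(a_)-.009,.052+.113*np.sin(a_)+.004*np.cos(a_)+.008],4))
```

```text
{'t': 2.4333, 'tcp_pos': [0.5184, 0.1504, 0.1575], 'contact_force': [-1.0908, 0.4612, -0.5113]}
1.04 [0.5468 0.1595]
0.95 [0.5555 0.1542]
0.85 [0.5646 0.1475]
0.75 [0.573 0.14 ]
0.65 [0.5805 0.1316]
0.55 [0.5872 0.1225]
0.45 [0.593  0.1128]
0.35 [0.5978 0.1025]
0.25 [0.6015 0.0918]
0.15 [0.6041 0.0808]
0.05 [0.6057 0.0696]
0 [0.606 0.064]
```

View pics/c2.png

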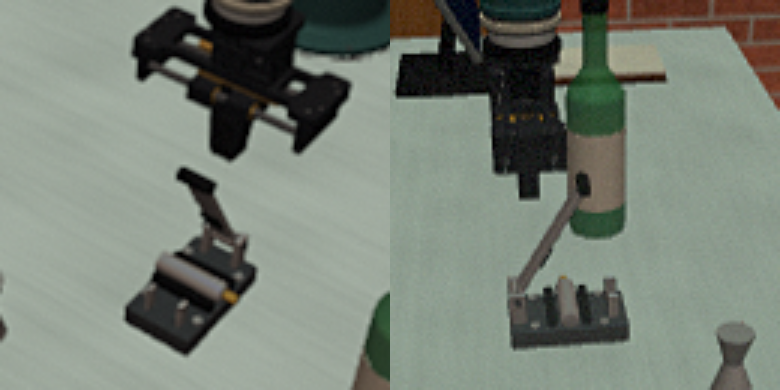

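Fingertips are beside the lever's outer face, below the roll's height, with the gripper body clear of the roll. I'll start the push along the arc.

Emit:
apply_moves(rows=[[[0.014,0.001,0,0,0,0,0],[0.024,0.002,0,0,0,0,0],[0.031,0.002,-0.003,0,0,0,0],[0.037,0.002,-0.007,0,0,0,0],[0.045,0.002,-0.0125,0,0,0,0]]])

```text
t: 2.95
tcp_pos: [0.5656, 0.1535, 0.1486]
ee_rot: [-3.141, -0.006, -0.002]
contact_force: [-0.2, -0.1, 0.4]
gripper_width: 0.009
```

Run:
```python
from h import *
for n in ["scene","side"]: cv2.imwrite(f"pics/{n}3.png",camera(n)["frame"][...,::-1])
a=cv2.imread("pics/scene3.png")[130:260,240:370];b=cv2.imread("pics/side3.png")[80:210,180:310]
cv2.imwrite("pics/c3.png",np.hstack([cv2.resize(i,None,fx=3,fy=3) for i in (a,b)]))
s=manip.sense();print({k:np.round(v,4).tolist() for k,v in s.items() if k in("t","tcp_pos","contact_force")})
```

```text
{'t': 3.05, 'tcp_pos': [0.5651, 0.1533, 0.1468], 'contact_force': [-0.2715, -1.5071, -0.0458]}
```

View pics/c3.png

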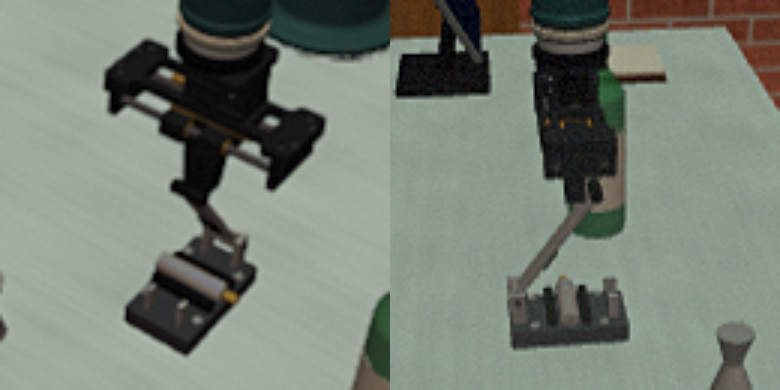

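The lever is following and has swung to about 0.88 rad. Continuing along the arc.

Emit:
apply_moves(rows=[[[0.004,0,-0.004,0,0,0,0],[0.008,0,-0.0075,0,0,0,0],[0.012,0,-0.012,0,0,0,0],[0.016,0,-0.017,0,0,0,0],[0.022,0,-0.025,0,0,0,0]]])

```text
t: 3.47
tcp_pos: [0.5874, 0.1537, 0.1228]
ee_rot: [-3.141, -0.006, -0.002]
contact_force: [-0.6, 0.1, 1.6]
gripper_width: 0.008
```

Emit:
apply_moves(rows=[[[0.003,0,-0.005,0,0,0,0],[0.006,0,-0.01,0,0,0,0],[0.009,0,-0.016,0,0,0,0],[0.011,0,-0.022,0,0,0,0],[0.013,0,-0.027,0,0,0,0]]])

```text
t: 3.88
tcp_pos: [0.5998, 0.1535, 0.0949]
ee_rot: [3.141, 0.006, -0.001]
contact_force: [0.5, 0.9, 0.5]
gripper_width: 0.004
```

Run:
```python
from h import *
for n in ["scene","side"]: cv2.imwrite(f"pics/{n}4.png",camera(n)["frame"][...,::-1])
a=cv2.imread("pics/scene4.png")[130:260,240:370];b=cv2.imread("pics/side4.png")[80:210,180:310]
cv2.imwrite("pics/c4.png",np.hstack([cv2.resize(i,None,fx=3,fy=3) for i in (a,b)]))
s=manip.sense();print({k:np.round(v,4).tolist() for k,v in s.items() if k in("t","tcp_pos","contact_force")})
```

```text
{'t': 3.9833, 'tcp_pos': [0.599, 0.1533, 0.0942], 'contact_force': [-0.916, -0.1238, 0.5319]}
```

View pics/c4.png

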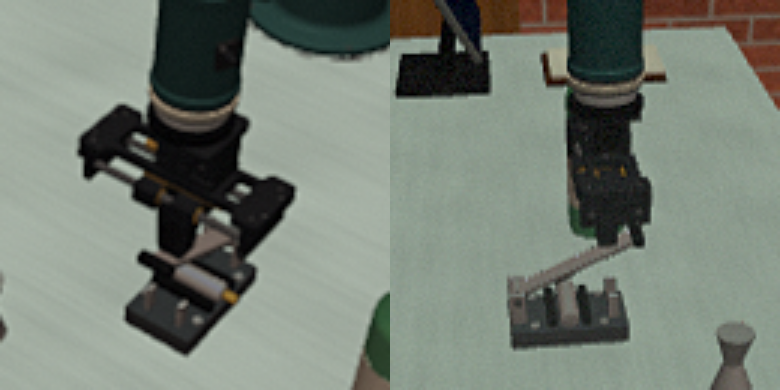

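The lever is down to about 0.3 rad, and the side view shows it well tracked. Now the last part, slower.

Emit:
apply_moves(rows=[[[0.003,0,-0.006,0,0,0,0],[0.005,0,-0.012,0,0,0,0],[0.006,0,-0.018,0,0,0,0],[0.007,0,-0.024,0,0,0,0],[0.008,0,-0.029,0,0,0,0]]])

```text
t: 4.4
tcp_pos: [0.6077, 0.1535, 0.066]
ee_rot: [3.142, 0.006, -0.0]
contact_force: [0.7, 1.1, 0.5]
gripper_width: 0.006
```

Emit:
apply_moves(rows=[[[0,0,-0.001,0,0,0,0],[0,0,-0.002,0,0,0,0],[0,0,-0.003,0,0,0,0],[0,0,-0.004,0,0,0,0],[0,0,-0.004,0,0,0,0]]])

```text
t: 4.82
tcp_pos: [0.6076, 0.1535, 0.0627]
ee_rot: [3.142, 0.006, -0.0]
contact_force: [0.3, -0.8, 0.4]
gripper_width: 0.008
```

Run:
```python
from h import *
for n in ["scene","side"]: cv2.imwrite(f"pics/{n}5.png",camera(n)["frame"][...,::-1])
a=cv2.imread("pics/scene5.png")[130:260,240:370];b=cv2.imread("pics/side5.png")[80:210,180:310]
cv2.imwrite("pics/c5.png",np.hstack([cv2.resize(i,None,fx=3,fy=3) for i in (a,b)]))
s=manip.sense();print({k:np.round(v,4).tolist() for k,v in s.items() if k in("t","tcp_pos","contact_force")})
```

```text
{'t': 4.9167, 'tcp_pos': [0.6078, 0.1536, 0.0629], 'contact_force': [0.346, 0.0597, 1.0158]}
```

View pics/c5.png

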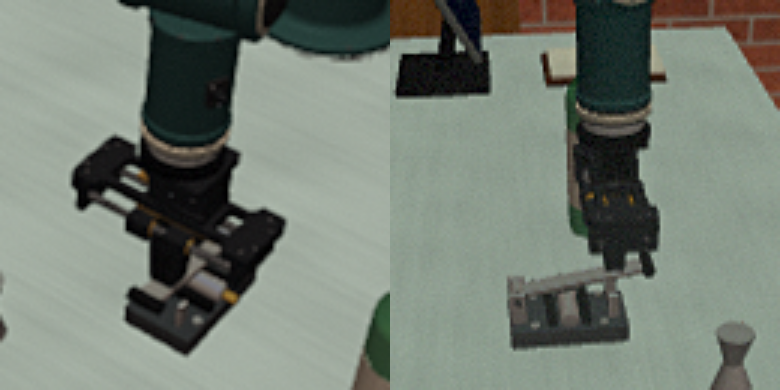

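The force is about 1 N, but the lever still looks tilted in the side view. I'll triangulate the roll before trusting it.

Run:
```python
from h import *
np.set_printoptions(precision=4,suppress=True)
S=camera("scene");D=camera("side")
f=lambda im,x,y,w,h,k:cv2.resize(im[y:y+h,x:x+w],None,fx=k,fy=k,interpolation=cv2.INTER_CUBIC)
cv2.imwrite("pics/c6.png",np.hstack([f(S["frame"],270,190,60,70,6),f(D["frame"],215,135,60,70,6)])[...,::-1])
for X in [(.648,.154,.052),(.502,.154,.052),(.608,.154,.055)]: 
  a=proj(S,X);b=proj(D,X);print(X,"crop S",(a[0]-270)*6,(a[1]-190)*6,"D",(b[0]-215)*6+360,(b[1]-135)*6)
```

```text
(0.648, 0.154, 0.052) crop S 98.73049504846131 277.21706483064247 D 665.9039983507141 234.72963831964302
(0.502, 0.154, 0.052) crop S 265.6990225316358 110.09007601468244 D 403.48089943835123 250.3838036286631
(0.608, 0.154, 0.055) crop S 147.28529672244088 224.79771937752514 D 594.6048048905928 234.35199801535157
```

View pics/c6.png

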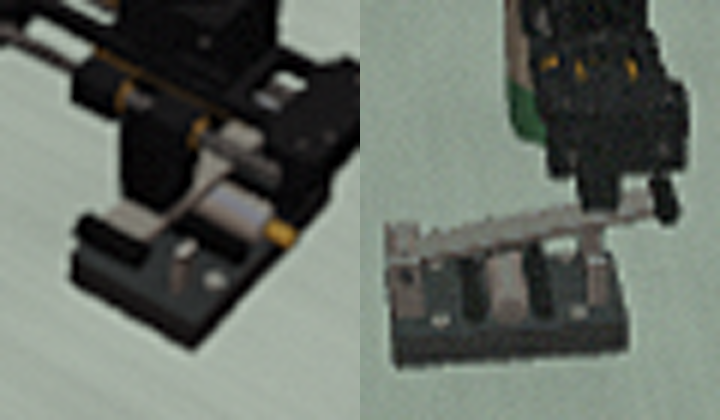

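Run:
```python
from h import *
np.set_printoptions(precision=4,suppress=True)
S=camera("scene");D=camera("side")
s=lambda x,y:ray(S,270+x/6,190+y/6); d=lambda x,y:ray(D,215+(x-360)/6,135+y/6)
print("roll",tri(s(113,238),d(665,200)))
print("tip?",tri(s(150,205),d(598,207)))
c=cv2.resize(S["frame"][180:240,265:335],None,fx=10,fy=10,interpolation=cv2.INTER_CUBIC)
cv2.imwrite("pics/c7.png",np.clip(c.astype(float)*2,0,255).astype(np.uint8)[...,::-1])
w=camera("wrist")["frame"];cv2.imwrite("pics/w7.png",np.clip(w.astype(float)*1.5,0,255).astype(np.uint8)[...,::-1])
```

```text
roll (array([0.6451, 0.1556, 0.0753]), np.float64(0.005186167463036736))
tip? (array([0.6102, 0.1555, 0.0714]), np.float64(0.000216629137157005))
```

View pics/c7.png

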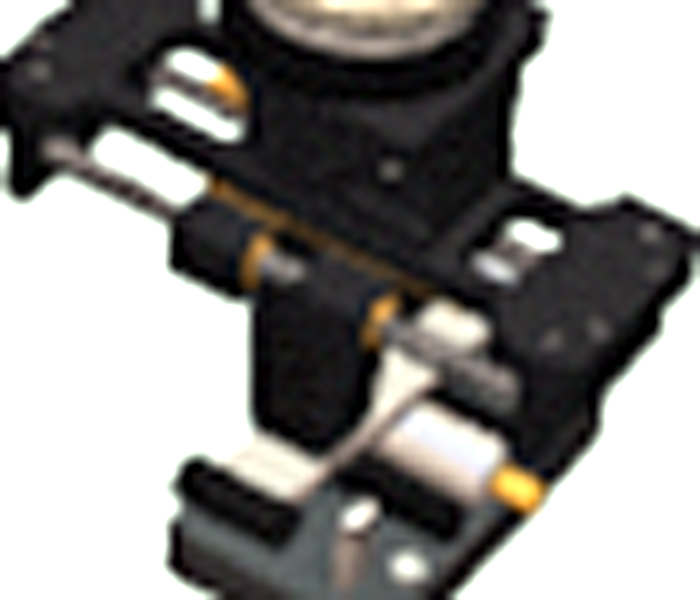

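View pics/w7.png

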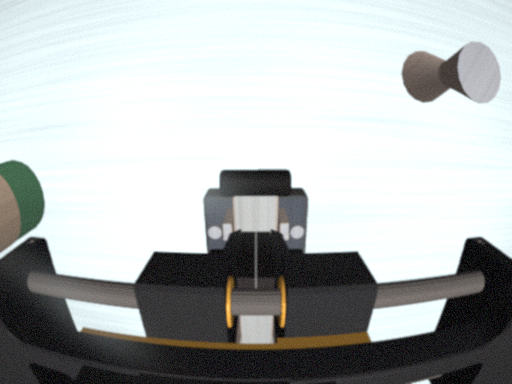

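Run:
```python
from h import *
np.set_printoptions(precision=4,suppress=True)
S=camera("scene");D=camera("side")
print(tri(ray(S,316,182),ray(D,226.3,146)), proj(S,(.5184,.1504,.1495)),proj(D,(.5184,.1504,.1495)))
s=manip.sense();print(s["tcp_pos"],s["contact_force"],s["t"])
a=cv2.imread("pics/scene2.png")[130:200,280:350];b=cv2.imread("pics/side2.png")[105:175,190:260]
cv2.imwrite("pics/c8.png",np.clip(1.7*np.hstack([cv2.resize(i,None,fx=5,fy=5,interpolation=cv2.INTER_CUBIC) for i in (a,b)]).astype(float),0,255).astype(np.uint8))
```

```text
(array([0.5189, 0.1536, 0.1653]), np.float64(0.004193246568432558)) (np.float64(313.94848485024477), np.float64(186.2013447190258)) (np.float64(225.9060935604563), np.float64(150.57535163946892))
[0.6077 0.1536 0.0628] [-0.7184 -0.0581  0.3055] 5.2667
```

View pics/c8.png

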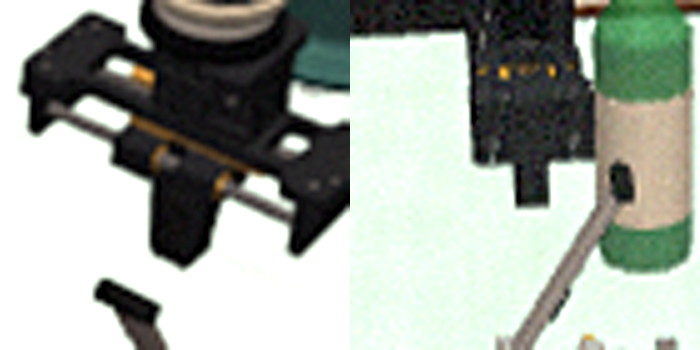

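Measured finger ends sit about 8 mm above the reported TCP, in both free space (0.165 against 0.1575) and contact (0.071 against 0.063). The text says 8 mm ahead, so I'll trust the pictures. The lever is therefore still about 0.16 rad open, so I keep lowering in small steps while watching the force.

Emit:
apply_moves(rows=[[[0,0,-0.002,0,0,0,0],[0,0,-0.004,0,0,0,0],[0,0,-0.006,0,0,0,0],[0,0,-0.008,0,0,0,0],[0,0,-0.01,0,0,0,0]]])

```text
t: 5.68
tcp_pos: [0.6078, 0.1535, 0.0525]
ee_rot: [3.142, 0.006, 0.0]
contact_force: [-0.5, 0.4, -0.0]
gripper_width: 0.006
```

Emit:
apply_moves(rows=[[[0,0,-0.001,0,0,0,0],[0,0,-0.002,0,0,0,0],[0,0,-0.003,0,0,0,0],[0,0,-0.003,0,0,0,0],[0,0,-0.003,0,0,0,0]]])

```text
t: 6.1
tcp_pos: [0.6075, 0.1535, 0.0495]
ee_rot: [3.142, 0.006, -0.001]
contact_force: [0.3, 0.1, -0.0]
gripper_width: 0.002
```

Run:
```python
from h import *
np.set_printoptions(precision=4,suppress=True)
S=camera("scene");D=camera("side")
f=lambda im,x,y,w,h,k:cv2.resize(im[y:y+h,x:x+w],None,fx=k,fy=k,interpolation=cv2.INTER_CUBIC)
cv2.imwrite("pics/c9.png",np.clip(1.5*np.hstack([f(S["frame"],270,190,60,70,6),f(D["frame"],215,135,60,70,6)])[...,::-1].astype(float),0,255).astype(np.uint8))
s=manip.sense();print(s["tcp_pos"],s["contact_force"],s["t"])
```

```text
[0.6075 0.1535 0.0496] [-0.3078  0.2713  0.131 ] 6.2
```

View pics/c9.png

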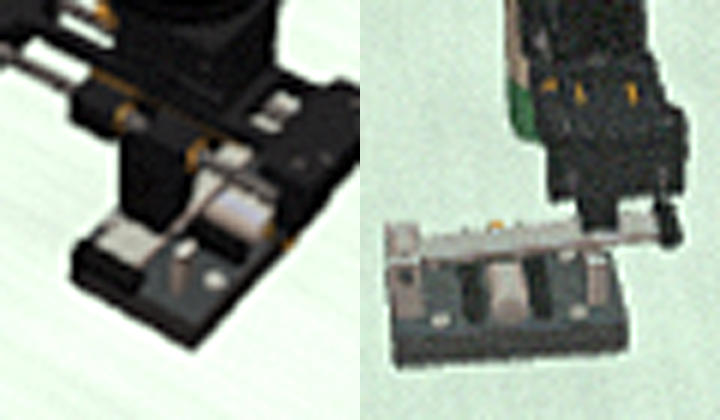

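The lever is lower, with the roll about 8 mm above shut and no load yet. Continuing gently.

Emit:
apply_moves(rows=[[[0,0,-0.001,0,0,0,0],[0,0,-0.002,0,0,0,0],[0,0,-0.003,0,0,0,0],[0,0,-0.004,0,0,0,0],[0,0,-0.004,0,0,0,0]]])

```text
t: 6.62
tcp_pos: [0.6077, 0.1535, 0.0455]
ee_rot: [3.142, 0.006, -0.0]
contact_force: [0.3, -0.1, 0.2]
gripper_width: 0.008
```

Emit:
apply_moves(rows=[[[0,0,-0.0005,0,0,0,0],[0,0,-0.001,0,0,0,0],[0,0,-0.0015,0,0,0,0],[0,0,-0.002,0,0,0,0],[0,0,-0.002,0,0,0,0]]])

```text
t: 7.03
tcp_pos: [0.6077, 0.1535, 0.0436]
ee_rot: [-3.142, -0.006, -0.0]
contact_force: [0.5, 0.1, -0.2]
gripper_width: 0.002
```

Run:
```python
from h import *
np.set_printoptions(precision=4,suppress=True)
S=camera("scene");D=camera("side")
f=lambda im,x,y,w,h,k:cv2.resize(im[y:y+h,x:x+w],None,fx=k,fy=k,interpolation=cv2.INTER_CUBIC)
cv2.imwrite("pics/c10.png",np.clip(1.5*np.hstack([f(S["frame"],270,190,60,70,6),f(D["frame"],215,135,60,70,6)])[...,::-1].astype(float),0,255).astype(np.uint8))
s=manip.sense();print(s["tcp_pos"],s["contact_force"],s["t"],s["joint_torque"])
```

```text
[0.6076 0.1535 0.0436] [ 0.2046 -0.4174 -0.0637] 7.1333 [  0.0156 -48.5798 -30.0041   0.0056  -0.0445  -0.    ]
```

View pics/c10.png

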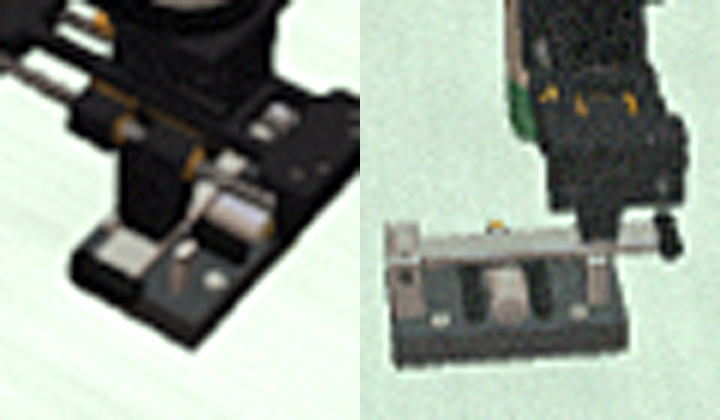

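The roll is now at its shut pixel in both views. I'll press on until the end stop shows in the force.

Emit:
apply_moves(rows=[[[0,0,-0.0005,0,0,0,0],[0,0,-0.001,0,0,0,0],[0,0,-0.0015,0,0,0,0],[0,0,-0.002,0,0,0,0],[0,0,-0.002,0,0,0,0]]])

```text
t: 7.55
tcp_pos: [0.6077, 0.1536, 0.0428]
ee_rot: [3.142, 0.006, -0.0]
contact_force: [-2.9, -2.1, 6.7]
gripper_width: 0.003
```

6.7 N upward means the end stop is reached. I lift off and check the lever before going to the valve.

Emit:
apply_moves(rows=[[[0,0,0.01,0,0,0,0],[0,0,0.03,0,0,0,0],[0,0,0.055,0,0,0,0],[0,0,0.08,0,0,0,0],[0,0,0.1,0,0,0,0]]])

```text
t: 7.97
tcp_pos: [0.6083, 0.1537, 0.1439]
ee_rot: [-3.141, -0.006, -0.003]
contact_force: [0.9, -0.6, 1.0]
gripper_width: 0.002
```

Emit:
apply_moves(rows=[[[-0.008,-0.034,0,0,0,0,0],[-0.016,-0.068,0,0,0,0,0],[-0.024,-0.102,0,0,0,0,0],[-0.032,-0.136,0,0,0,0,0],[-0.039,-0.17,0,0,0,0,0]]])

```text
t: 8.38
tcp_pos: [0.5681, -0.0177, 0.1422]
ee_rot: [3.142, 0.007, 0.001]
contact_force: [0.2, -0.0, 0.2]
gripper_width: 0.004
```

Run:
```python
from h import *
np.set_printoptions(precision=4,suppress=True)
S=camera("scene");D=camera("side")
f=lambda im,x,y,w,h,k:cv2.resize(im[y:y+h,x:x+w],None,fx=k,fy=k,interpolation=cv2.INTER_CUBIC)
cv2.imwrite("pics/c11.png",np.clip(1.5*np.hstack([f(S["frame"],270,190,60,70,6),f(D["frame"],215,135,60,70,6)])[...,::-1].astype(float),0,255).astype(np.uint8))
s=manip.sense();print(s["tcp_pos"],s["contact_force"],s["t"])
```

```text
[ 0.5677 -0.0205  0.1421] [-0.4661 -0.2666  0.4841] 8.4833
```

View pics/c11.png

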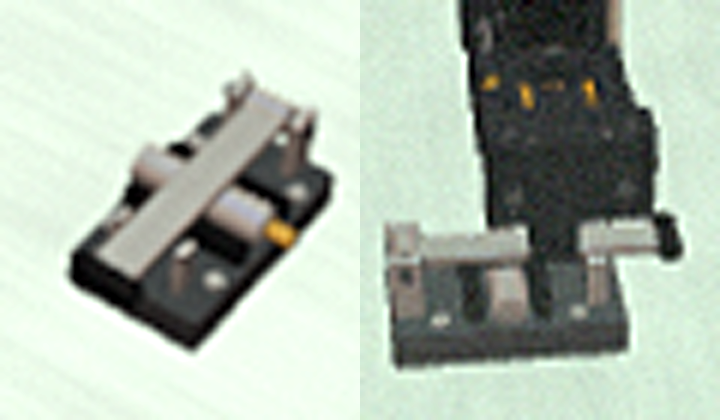

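The lever is shut, level and staying down (roll at (665,236) in the side crop). Going on to the valve.

Emit:
apply_moves(rows=[[[-0.008,-0.036,0,0,0,0,0],[-0.016,-0.072,0,0,0,0,0],[-0.024,-0.108,0,0,0,0,0],[-0.032,-0.144,-0.01,0,0,0,0],[-0.037,-0.172,-0.03,0,0,0,0]]])

```text
t: 8.9
tcp_pos: [0.5339, -0.1911, 0.1148]
ee_rot: [3.139, 0.006, 0.01]
contact_force: [1.0, -0.6, -0.3]
gripper_width: 0.008
```

Run:
```python
from h import *
np.set_printoptions(precision=4,suppress=True)
camera("scene");camera("scene")
S=camera("scene");D=camera("side")
f=lambda im,x,y,w,h,k:cv2.resize(im[y:y+h,x:x+w],None,fx=k,fy=k,interpolation=cv2.INTER_CUBIC)
cv2.imwrite("pics/c12.png",np.clip(1.5*np.hstack([f(S["frame"],195,130,60,70,6),f(D["frame"],210,205,60,70,6)])[...,::-1].astype(float),0,255).astype(np.uint8))
s=manip.sense();print(s["tcp_pos"],s["contact_force"],s["t"])
```

```text
[ 0.5314 -0.1882  0.1112] [-0.9017 -0.0125  0.7108] 9.1
```

View pics/c12.png

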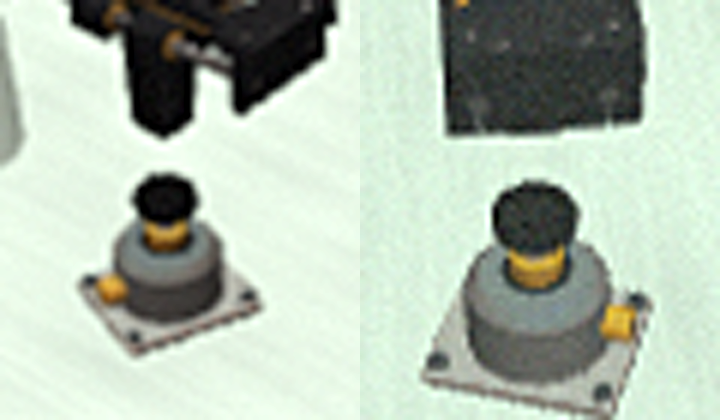

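The fingers are centred over the cap (scene crop: finger x≈163, cap x≈166). By the lever's contact, cap contact should come near TCP z ≈ 0.066. I descend to just above it, then in 1 mm steps.

Emit:
apply_moves(rows=[[[0,-0.001,-0.01,0,0,0,0],[0,-0.001,-0.02,0,0,0,0],[0,-0.001,-0.03,0,0,0,0],[0,-0.001,-0.036,0,0,0,0],[0,-0.001,-0.04,0,0,0,0]]])

```text
t: 9.52
tcp_pos: [0.531, -0.1883, 0.07]
ee_rot: [-3.141, -0.008, 0.003]
contact_force: [0.0, -0.3, 1.3]
gripper_width: 0.001
```

Emit:
apply_moves(rows=[[[0,0,-0.001,0,0,0,0],[0,0,-0.002,0,0,0,0],[0,0,-0.003,0,0,0,0],[0,0,-0.003,0,0,0,0],[0,0,-0.003,0,0,0,0]]])

```text
t: 9.93
tcp_pos: [0.532, -0.1896, 0.0691]
ee_rot: [3.141, 0.006, 0.001]
contact_force: [-0.0, 0.0, 0.4]
gripper_width: 0.009
```

```bash
cat > look.py <<'E'
from h import *
import sys
np.set_printoptions(precision=4,suppress=True)
S=camera("scene");D=camera("side")
f=lambda im,x,y,w,h,k:cv2.resize(im[y:y+h,x:x+w],None,fx=k,fy=k,interpolation=cv2.INTER_CUBIC)
cv2.imwrite(f"pics/{sys.argv[1]}.png",np.clip(1.7*np.hstack([f(S["frame"],200,140,45,55,8),f(D["frame"],215,215,50,55,8)])[...,::-1].astype(float),0,255).astype(np.uint8))
s=manip.sense();print(s["tcp_pos"],s["contact_force"],s["t"])
E
python3 look.py c13
```

```text
[ 0.532  -0.1897  0.0691] [-1.2397 -0.2324 -0.0578] 10.0333
```

View pics/c13.png

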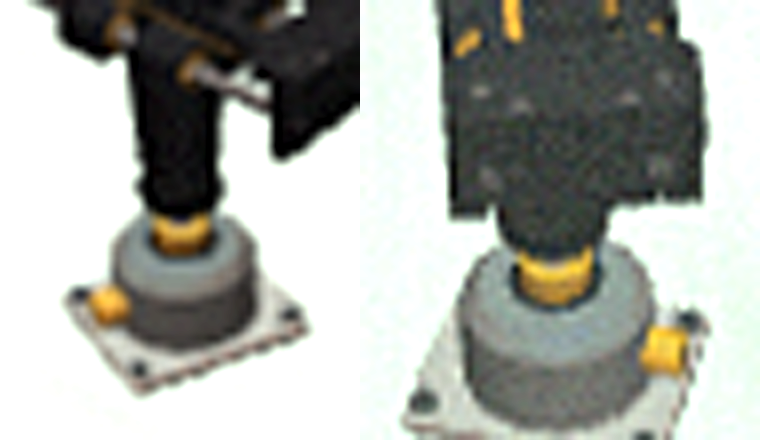

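The stem and collar are visible in both views, with no contact force yet. Stepping down 1 mm at a time.

Emit:
apply_moves(rows=[[[0,0,-0.0005,0,0,0,0],[0,0,-0.001,0,0,0,0],[0,0,-0.001,0,0,0,0],[0,0,-0.001,0,0,0,0],[0,0,-0.001,0,0,0,0]]])

```text
t: 10.45
tcp_pos: [0.5317, -0.1895, 0.0677]
ee_rot: [-3.142, -0.006, -0.0]
contact_force: [-1.1, 0.1, 0.5]
gripper_width: 0.004
```

Emit:
apply_moves(rows=[[[0,0,-0.0005,0,0,0,0],[0,0,-0.001,0,0,0,0],[0,0,-0.001,0,0,0,0],[0,0,-0.001,0,0,0,0],[0,0,-0.001,0,0,0,0]]])

```text
t: 10.87
tcp_pos: [0.5317, -0.1895, 0.0667]
ee_rot: [-3.142, -0.006, 0.0]
contact_force: [0.6, 0.1, 0.0]
gripper_width: 0.004
```

Emit:
apply_moves(rows=[[[0,0,-0.0005,0,0,0,0],[0,0,-0.001,0,0,0,0],[0,0,-0.001,0,0,0,0],[0,0,-0.001,0,0,0,0],[0,0,-0.001,0,0,0,0]]])

```text
t: 11.28
tcp_pos: [0.5318, -0.1895, 0.0659]
ee_rot: [3.142, 0.006, 0.0]
contact_force: [-0.7, 0.2, 3.0]
gripper_width: 0.011
```

Contact at TCP z ≈ 0.066 with 3 N (the spring preload), which matches the prediction from the lever. Half travel is then TCP z ≈ 0.056. I'll go down in parts.

Emit:
apply_moves(rows=[[[0,0,-0.001,0,0,0,0],[0,0,-0.002,0,0,0,0],[0,0,-0.003,0,0,0,0],[0,0,-0.004,0,0,0,0],[0,0,-0.004,0,0,0,0]]])

```text
t: 11.7
tcp_pos: [0.5319, -0.1895, 0.0617]
ee_rot: [3.141, 0.006, 0.0]
contact_force: [-1.8, -0.6, 4.9]
gripper_width: 0.005
```

Emit:
apply_moves(rows=[[[0,0,-0.001,0,0,0,0],[0,0,-0.002,0,0,0,0],[0,0,-0.003,0,0,0,0],[0,0,-0.003,0,0,0,0],[0,0,-0.003,0,0,0,0]]])

```text
t: 12.12
tcp_pos: [0.5318, -0.1895, 0.0588]
ee_rot: [3.142, 0.006, 0.0]
contact_force: [-0.9, 0.5, 5.6]
gripper_width: 0.01
```

```bash
python3 look.py c14; python3 look.py c14b
```

```text
[ 0.5318 -0.1895  0.0589] [-0.9916  1.1196  5.8542] 12.2167
[ 0.5318 -0.1895  0.0589] [-1.3022  0.1343  5.6509] 12.3167
```

View pics/c14.png

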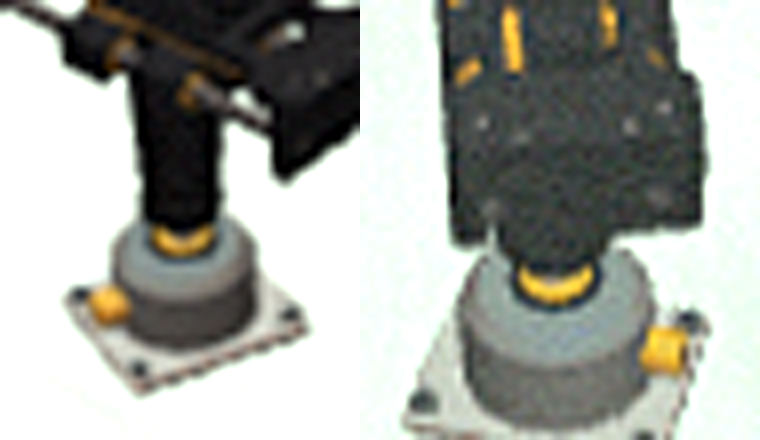

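About 7.2 mm pressed at 5.7 N, with some collar still showing. The model (3 N + 0.4 N/mm) agrees. Another 2.7 mm to go.

Emit:
apply_moves(rows=[[[0,0,-0.0007,0,0,0,0],[0,0,-0.0014,0,0,0,0],[0,0,-0.0021,0,0,0,0],[0,0,-0.0027,0,0,0,0],[0,0,-0.0027,0,0,0,0]]])

```text
t: 12.73
tcp_pos: [0.5319, -0.1895, 0.0562]
ee_rot: [3.142, 0.006, 0.0]
contact_force: [-2.3, 1.1, 6.0]
gripper_width: 0.004
```

```bash
python3 look.py c15; python3 look.py c15b; python3 look.py c15c; python3 look.py c15d
```

```text
[ 0.5319 -0.1895  0.0563] [-1.8091  0.6547  7.0032] 12.8333
[ 0.5319 -0.1895  0.0563] [-1.1952  0.5143  6.4402] 12.9333
[ 0.5318 -0.1895  0.0563] [-2.9645  1.4261  6.5904] 13.0333
[ 0.5319 -0.1895  0.0564] [-2.1548  1.0858  6.7294] 13.1333
```

View pics/c15b.png

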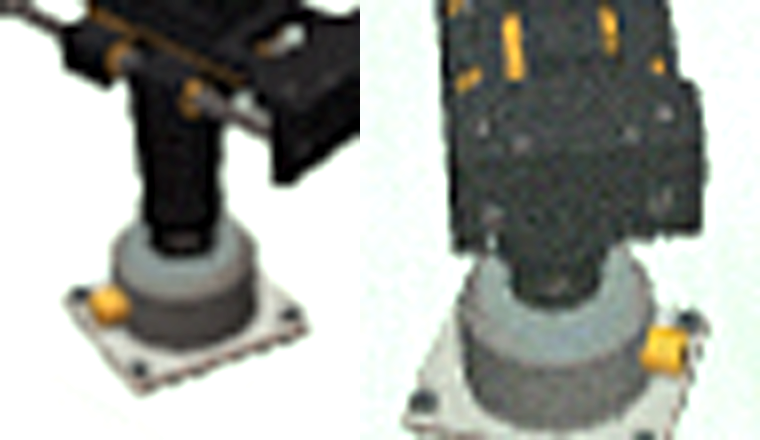

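The brass collar has just disappeared into the housing, at 6.7 N and about 9.9 mm from contact. A final overall check before handing in.

Run:
```python
from h import *
S=camera("scene");D=camera("side")
cv2.imwrite("pics/end.png",cv2.resize(np.hstack([S["frame"][100:310,130:430],D["frame"][70:350,150:340][:210]])[...,::-1],None,fx=1.6,fy=1.6))
for n,c in (("scene",S),("side",D)):
    d=cv2.absdiff(cv2.imread(f"pics/{n}0.png"),c["frame"][...,::-1].copy()).max(2)
    for k,(x,y,w,h) in {"scene":{"tumbler":(175,125,27,36),"stopper":(166,153,15,20),"jigger":(225,217,20,30),"bottle":(350,195,50,100)},"side":{"tumbler":(210,288,42,60),"stopper":(265,298,20,25),"jigger":(285,185,20,30)}}[n].items():
        print(n,k,(d[y:y+h,x:x+w]>40).sum())
s=manip.sense();print(s["tcp_pos"],s["contact_force"],s["t"],np.abs(s["dq"]).max())
```

```text
scene tumbler 119
scene stopper 0
scene jigger 0
scene bottle 0
side tumbler 0
side stopper 0
side jigger 0
[ 0.53186098 -0.18954437  0.05636374] [-1.53023681  0.47651966  6.0314084 ] 13.2333 0.002657575931146711
```

View pics/end.png

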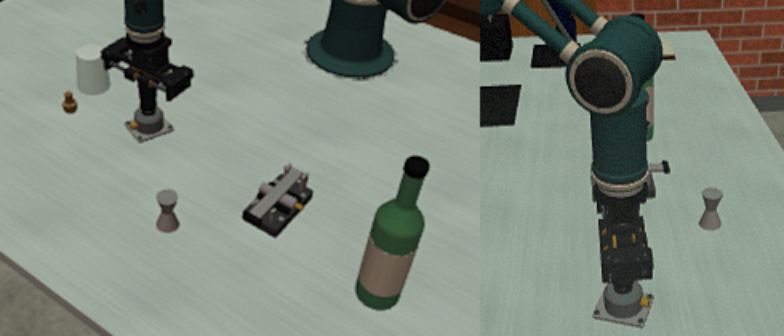

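The lever is still shut and the bystanders have not moved; the tumbler's change in the scene view is only the gripper overlapping it there. The plunger is held steadily.

```bash
python3 -c "
from station import job
print(job.close_job())"
```

```text
the job is handed in; nothing more can be done
None
```

I swung the clamp lever shut first, then pressed the purge plunger to half travel and handed the job in at about 13 s while still holding it there.

- **Lever:** It met its end stop at 6.7 N. After I lifted off, it stayed down and level in both camera views.
- **Plunger:** I felt contact at TCP z ≈ 0.066 and held at 0.0563, which is about 9.6–10.3 mm pressed. The force was 6.0–7.0 N against the 7 N expected, and the brass collar had just disappeared into the housing. It was never pushed near the bottom, and the arm was still at the end.
- **Bystanders:** The bottle, jigger and stopper were unchanged in the pictures. The tumbler was unchanged in the side view; in the scene view the gripper partly covers it.
- **Disagreement:** The closed fingertips turned out to be about 8–13 mm behind the reported TCP, not 8 mm ahead as the text says. I found both contact heights from the force and the pictures instead.

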